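Hang the last serving paddle on the revolving board tree

TASK

Turn the revolving board tree until its empty branch points straight out over the tongue at the front of its base. Then take the wooden paddle board out of the stand, thread the hole in its handle onto that branch and press it back until the sprung stop on the branch clearly yields, but gently, without squashing the stop to its end. Leave the board hanging there, the branch still over the tongue, and leave the shaker, mug and garlic where they are.

Things in the scene. Friction and masses are not known exactly. Their poses are not given: they have to be found in the camera images.
- tree: Base of the revolving board tree, fixed to the worktop: round, wooden, 144 mm across, 20 mm high, with a 20 mm thick post that carries the turning hub. Origin: on the turning axis at the worktop; z up. The base does not turn; the tongue sticks out of it along the origin's -x, which is the front.
- tongue (a point): End of the 22 mm wide, 10 mm high wooden tongue on the front of the base, 100 mm from the turning axis.
- hub_top (a point): Top of the wooden hub on the turning axis, 163 mm up; hub 26 mm across. It turns without end either way under 0.12 N m (2 N at a branch's outer part) and stays where left. Three level branches, 120 degrees apart, centre lines 150 mm up. Two carry boards like the loose one that do not come off, centred 40 mm from the axis, tops 194 mm up; the third is empty. x axis: along the empty branch.
- branch_tip (a point): End of the empty branch, on its centre line, 92 mm from the turning axis and 150 mm above the worktop. The branch is a level steel rod 9 mm thick with a 12 mm ball at this end. It turns with the hub; x points outward along the branch.
- backstop: Carrier of the empty branch's sprung stop. Origin on the turning axis, 150 mm up; x outward along the branch. The stop is a steel disc, 28 mm across, 4 thick, round the branch. Its outer face is 26 to 46 mm from the axis, set anew each time and not measured: feel for it. It gives 2 N/mm and ends after 9 mm. Seat with 5 N or more for a moment; over 16 N is too hard.
- board: Loose wooden paddle board, 120 g, standing upright in the stand's slot: 10 mm thick (its x), blade 76 mm wide (its y) and 84 mm high, above it a handle 40 mm wide up to 155 mm above the foot. Origin: middle of the lower edge. x is normal to the board's flat faces, z up along the handle; front and back are alike, so either face may go to the tree.
- eye (a point): Centre of the 18 mm round hole through the board's handle, 107 mm above its lower edge and 48 mm below the handle's top; the hole runs along the board's x.
- handle_top (a point): Middle of the handle's top edge, 155 mm above the board's lower edge. The handle is solid for 39 mm between here and the hole: the place to grip it, across its 10 mm thickness.
- stand: Low dark wooden block fixed to the worktop, 56 mm (x) by 110 mm (y), 32 mm high, with a 12 mm wide slot along y, floor 8 mm above the worktop, in which the board stands. Origin: centre of the underside.
- salt_shaker: Bystander: glass salt shaker with a grey cap, 44 mm across, 90 mm high. Origin under its centre.
- mug: Bystander: white mug, 78 mm across, 110 mm over the handle, 97 mm high. Origin under its centre.
- garlic: Bystander: garlic bulb, 54 mm across, 53 mm high. Origin under its centre.
There are look-alikes about, which are no part of the job. There is more than one size of the board; the job needs the smaller.

How it is judged:
On the way, in this order (a step that is already met when the one before it is completed fails the run):
1. the empty branch points over the tongue (within about 8 degrees) and stands still, the board not yet on it (x of branch_tip in the frame of tree below 0 m and y of branch_tip in the frame of tree between -0.013 and 0.013 m and angular speed of backstop below 0.1 rad/s and distance between eye and backstop above 0.1 m), for 0.3 s.
2. the board is threaded on the empty branch and pressed against the sprung stop with at least 5 N (x of eye in the frame of backstop between 0.02 and 0.072 m and y of eye in the frame of backstop between -0.012 and 0.012 m and z of eye in the frame of backstop between -0.012 and 0.008 m and contact force between board and backstop above 5 N), for 0.2 s.
At the end, for the whole second after the job is handed in: The board hangs upright (within 0.25 rad), still and let go, by its handle's hole on the formerly empty branch, hole centre 20 to 72 mm from the turning axis and within 12 mm of the branch line sideways; the branch points over the tongue, its tip at most 22 mm to the side (x of branch_tip in the frame of tree below 0 m and y of branch_tip in the frame of tree between -0.022 and 0.022 m and x of eye in the frame of backstop between 0.02 and 0.072 m and y of eye in the frame of backstop between -0.012 and 0.012 m and z of eye in the frame of backstop between -0.012 and 0.008 m and linear speed of board below 0.03 m/s and angle between board's own z axis and vertical below 0.25 rad and contact force between board and the fingers below 0.1 N); the robot touches nothing.
It fails at once if the board is pressed against the tree or its stop with more than 16 N (contact force between board and tree above 16 N).
It fails at once if the gripper pushes the tree with more than 20 N (contact force between the fingers and tree above 20 N).
It fails at once if the salt shaker is moved by more than 30 mm (distance of salt_shaker from where it was at the start of the episode above 0.03 m).
It fails at once if the mug is moved by more than 30 mm (distance of mug from where it was at the start of the episode above 0.03 m).
It fails at once if the garlic is moved by more than 30 mm (distance of garlic from where it was at the start of the episode above 0.03 m).
It also fails if it takes over 72 s, if anything falls off the work surface, if the arm or the gripper's body presses on something with over 40 N, if the wrist force passes 120 N, or if a joint passes its speed limit or range.

ROBOT

A 6-joint arm with a two-finger parallel gripper is mounted at the origin on a cart in front of the work surface, level with it; the furniture and walls round the work are solid. World frame = base frame: x ahead of the robot, y to its left, z up, the work surface at z = 0. Lengths are in m, angles in rad, forces in N, time in s.
With the tool pointing down it reaches from about 0.25 to 0.725 m from the base axis. Payload 9.7 kg.
Tool frame: the origin (TCP) lies midway between the tips of the shut fingers; the grasp point (between the pads) lies arm.hold_point_z behind it (arm.hold_point_z is the distance from the TCP to the grasp point, in m); z points along the fingers, y is the line along which they close (so a half turn about z gives the same grasp; the last joint's range is limited). The gripper opens to 85 mm and grips with 20 to 120 N. Pads are 22 mm wide; open, the fingers measure 114 mm over their backs; the gripper's body (76 mm by 85 mm) begins 54 mm behind the grasp point. The pads swing forward as they close: fully open they stand 13 mm farther back than shut.
Start: joints at [1.191, 0.087, 0.176, 1.66, 0, 1.571], TCP at [0.204, 0.511, 0.231] pointing down, gripper open.
Joint ranges: [-3.13, 3.13], [-0.85, 1.81], [-1.15, 1.24], [-2.2, 2.28], [-1.44, 1.52], [-3.14, 3.14]. Speed limits (rad/s): [2.22, 2.22, 2.57, 3.14, 3.14, 3.14].

INTERFACE

Orientations are given as a unit quaternion [w, x, y, z].
In Python, from bench import readout, vision, arm, spotter gives the robot as it stands.
- The arm moves only by the tool drive_tool, never from a script. Its argument "rows" is a list of rows, each a list of 5 numbers: the gripper command: -1 is fully open, 1 is shut, values between are in proportion, then the shift along the tool's x, y, z in m, then the turn about the tool's z in degrees. A call has exactly 8 rows; each row is the pose to reach, as a shift and turn from the pose commanded when the call began, along the tool's axes at that moment; what a row does not reach only later rows make up. A row lasts 1/8 s, in which the tool goes at most 62.5 mm and 10.7 degrees, less where a joint would pass 70% of its speed; a pose out of reach is approached as far as the arm can. A call with a gripper value outside its range is refused whole. The fingers move at their own pace and stop on an object; the grip force is fixed at half the most. Time passes only in rows, so rows that repeat a pose let the fingers close, or fill a call up. It gives the time, the measured TCP pose, the force, the opening and the grip force at its end, in the units of the state.
- readout.get_state(): the state, without advancing time (a new reading comes with each control period).
- vision.snapshot(name): name is "side" or "top" or "wrist"; returns a dict with "color" (420x560x3 uint8, red, green, blue), "depth" (420x560 float32, m along the optical axis (not along the pixel's ray), 0 where there is no reading), "vfov" (degrees; the focal length in pixels is half the picture's height over the tangent of half this angle, whatever the lens; pixels are square), "cx", "cy" (the principal point, pixels), "R" (3x3) and "t" (3): a world point X has camera coordinates R X + t; the wrist camera has in their place "hand_eye" (4x4, takes a point from camera to tool coordinates, whose origin is the TCP and whose axes are the flange's). Camera axes: x right, y down, z forward; pixel columns grow to the right and rows downward; lengths in m; the calibration is good to about 2 mm. A picture is of the moment at which its call begins: read the wrist's pose just before it.
- arm.job_done(): hands the job in; it is judged then, once.
Trained networks look in a picture, given as the dict that the camera call returned (one of the last four; its "shot" number tells which), for a name from the list of things; names that differ only in an ending like _2 or _b are one class to them, and where a whole thing is asked for, a point or a joint stands for the part that bears it (a point fixed in the world has none). Each returns a list of dicts, best first, with "confidence" (0 to 1); they miss things now and then, are a little off and sometimes report something else, mostly with a low value. They report only what shows in the picture. A call takes as long as a camera call. They do not tell look-alikes from the thing itself.
- spotter.masks_of(label, picture): "mask" (420x560 bool, what is visible of it) and "rect" ([left, top, right, bottom] in pixels, round what is visible of it).
- spotter.spot_point(label, picture): "position" ([column, row] in pixels: a listed point, or the origin of a listed thing).
The state is a dict: "t": time; "joints": joint angles; "joint_velocities": joint speeds; "tau": joint torques, N m; "tool_pos": TCP position; "orientation": TCP orientation; "wrist_force": force on the tool from outside, world axes, zero at the start; "wrist_torque": the same for the moment, N m; "opening": finger opening in m; "gripper_force": force on a finger pad.
Only numpy, scipy, OpenCV 4.12 (cv2) and the standard library are available. Lean on these libraries where they do the work, as an engineer would, in place of code of your own. Each camera call takes 0.05 s, during which the arm holds its last target. There are 200 camera calls.

## Working session

There is one attempt and no reset: what is moved stays moved. The work goes in short steps, Python scripts to look and compute and a tool call to move; the robot and the scene stay as the last step left them, time stands still between calls to the robot, and variables do not carry over. Pictures are saved under pics/ and viewed, at most 10 in all, crops included, and the job is handed in when it is done.

Besides the shell and the picture viewer there is one more tool, called after ">>>" in YAML: its name, and indented under it one key for each argument. drive_tool: Moves the arm, as the interface text tells. Its arguments: {"type":"object","properties":{"rows":{"type":"array","items":{"type":"array","items":{"type":"number"}}}},"required":["rows"]}

```bash
mkdir -p pics; cat > h.py <<'E'
import numpy as np,cv2
from bench import readout,vision,arm,spotter
from scipy.spatial.transform import Rotation as Ro
def f(p): return 210/np.tan(np.radians(p["vfov"])/2)
def RT(p,st=None):
    if "R" in p: R=np.array(p["R"]);t=np.array(p["t"]);return R.T,-R.T@t
    H=np.array(p["hand_eye"]);q=st["orientation"];Rt=Ro.from_quat([q[1],q[2],q[3],q[0]]).as_matrix()
    return Rt@H[:3,:3],Rt@H[:3,3]+np.array(st["tool_pos"])
def ray(p,u,v,st=None):
    R,c=RT(p,st);return c,R@np.array([(u-p["cx"])/f(p),(v-p["cy"])/f(p),1])
def atz(p,u,v,z,st=None):
    c,d=ray(p,u,v,st);return c+d*(z-c[2])/d[2]
def dep(p,u,v,st=None):
    c,d=ray(p,u,v,st);return c+d*p["depth"][int(round(v)),int(round(u))]
def cloud(p,st=None):
    R,c=RT(p,st);v,u=np.mgrid[:420,:560];D=p["depth"]
    P=np.stack([(u-p["cx"])/f(p)*D,(v-p["cy"])/f(p)*D,D],-1)@R.T+c
    P[D==0]=np.nan;return P
def save(p,n): cv2.imwrite("pics/"+n+".png",p["color"][:,:,::-1])
E
cat > a.py <<'E'
from h import *
np.set_printoptions(precision=3,suppress=True)
for n in["top","side"]:
    p=vision.snapshot(n);save(p,n+"0");np.save(n+"0.npy",p,allow_pickle=True)
    R,c=RT(p);print(n,c,R[:,2],p["vfov"],p.keys())
    for l in["tree","tongue","hub_top","branch_tip","board","eye","handle_top","stand","salt_shaker","mug","garlic"]:
        r=spotter.spot_point(l,p)
        print(l,[(np.round(x["position"]),round(x["confidence"],2),dep(p,*np.clip(x["position"],0,[559,419]))) for x in r[:4]])
print(readout.get_state(),arm.hold_point_z)
E
python3 a.py; python3 -c "
import cv2,numpy as np
cv2.imwrite('pics/both.png',cv2.resize(np.vstack([cv2.imread('pics/top0.png'),cv2.imread('pics/side0.png')]),None,fx=.71,fy=.71))"
```

```text
top [ 0.304 -0.125  1.135] [ 0.181 -0.001 -0.984] 56.27683845179135 dict_keys(['color', 'depth', 'vfov', 'cx', 'cy', 'R', 't', 'shot'])
tree [(array([153., 211.]), 0.58, array([0.493, 0.234, 0.03 ]))]
tongue [(array([145., 246.]), 0.79, array([ 0.396,  0.261, -0.002]))]
hub_top [(array([132., 199.]), 0.91, array([0.5  , 0.247, 0.162]))]
branch_tip [(array([169., 186.]), 0.67, array([ 0.577,  0.205, -0.001]))]
board [(array([415., 220.]), 0.8, array([ 0.487, -0.513,  0.032])), (array([297., 228.]), 0.51, array([ 0.455, -0.176,  0.034]))]
eye [(array([438., 214.]), 0.61, array([ 0.477, -0.514,  0.192])), (array([301., 220.]), 0.58, array([ 0.462, -0.182,  0.144]))]
handle_top [(array([302., 220.]), 0.84, array([ 0.461, -0.183,  0.15 ])), (array([448., 205.]), 0.84, array([ 0.495, -0.523,  0.225]))]
stand [(array([298., 228.]), 0.7, array([ 0.455, -0.181,  0.034]))]
salt_shaker [(array([234., 178.]), 0.61, array([0.591, 0.004, 0.058])), (array([303., 216.]), 0.18, array([ 0.468, -0.185,  0.163]))]
mug [(array([358., 200.]), 0.81, array([ 0.546, -0.356,  0.009]))]
garlic [(array([371., 2
[... 676 characters left out ...]
  0.02 ]))]
salt_shaker [(array([231., 214.]), 0.81, array([0.574, 0.01 , 0.023]))]
mug [(array([347., 222.]), 0.69, array([ 0.497, -0.351,  0.037]))]
garlic [(array([361., 241.]), 0.6, array([ 0.421, -0.382,  0.03 ]))]
{'t': 1.2, 'joints': array([ 1.191,  0.087,  0.176,  1.66 , -0.   ,  1.571]), 'joint_velocities': array([-0.   , -0.002,  0.001,  0.   ,  0.001,  0.001]), 'tau': array([ -0.002, -52.011,  46.485,   0.002,  -0.   ,   0.   ]), 'tool_pos': array([0.204, 0.511, 0.231]), 'orientation': array([ 0.   ,  0.189,  0.982, -0.   ]), 'wrist_force': array([-0.312,  0.353, -0.687]), 'wrist_torque': array([-0.01 ,  0.001,  0.01 ]), 'gripper_force': 0.0, 'opening': 0.08546175141173644} 0.0187
```

View pics/top0.png

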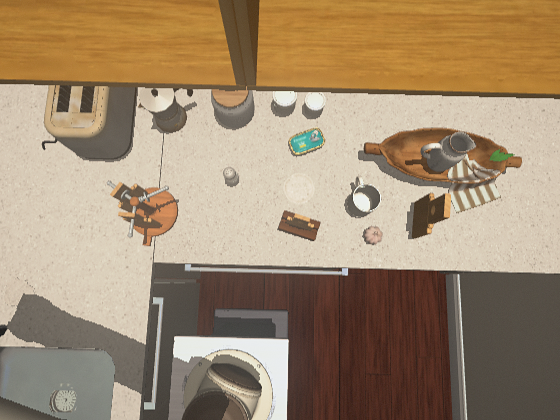

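View pics/side0.png

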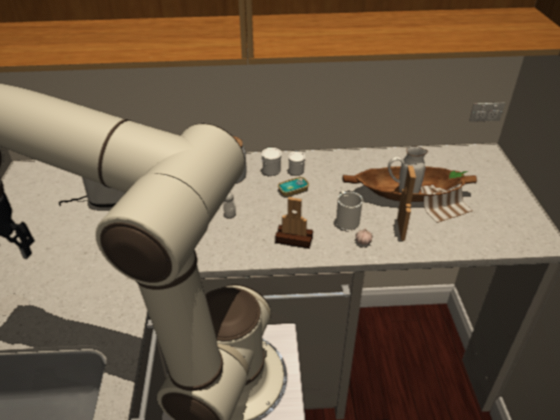

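Top view: the tree is at about (150,212) with its tongue at (146,243). There are two loose boards: one at (300,222), in the dark stand with its top at z≈0.16, and one at (432,212), larger with its top at z≈0.225. The one at (300,222) fits, being the smaller. I'll confirm it and the tree in one enlarged crop.

```bash
cat > b.py <<'E'
from h import *
np.set_printoptions(precision=3,suppress=True)
p=np.load("top0.npy",allow_pickle=True).item()
c=p["color"][:,:,::-1]
a=cv2.resize(c[165:255,95:195],(500,450),interpolation=cv2.INTER_CUBIC)
b=cv2.resize(c[190:250,265:325],(300,300),interpolation=cv2.INTER_CUBIC)
b=np.vstack([b,np.zeros((150,300,3),np.uint8)])
cv2.imwrite("pics/crop.png",np.hstack([a,b]))
P=cloud(p)
# tree points by height
m=(abs(P[...,0]-.5)<.16)&(abs(P[...,1]-.25)<.16)
for lo,hi in[(.18,.2),(.155,.175),(.14,.16),(.012,.025),(.005,.013)]:
    s=m&(P[...,2]>lo)&(P[...,2]<hi);v,u=np.where(s);print(lo,s.sum(),P[s].mean(0),P[s].min(0),P[s].max(0))
s=m&(P[...,2]>.185);v,u=np.where(s)
n,l,st,ce=cv2.connectedComponentsWithStats(s.astype(np.uint8))
for i in range(1,n): print("board top",st[i],ce[i],P[l==i].mean(0))
s=m&(P[...,2]>.142)&(P[...,2]<.16)
n,l,st,ce=cv2.connectedComponentsWithStats(s.astype(np.uint8),connectivity=8)
for i in range(1,n):print("br",st[i],P[l==i].mean(0))
# board
s=(abs(P[...,0]-.46)<.06)&(abs(P[...,1]+.18)<.07)
for lo,hi in[(.15,.18),(.08,.11),(.025,.04)]:
    q=P[s&(P[...,2]>lo)&(P[...,2]<hi)]
    r=cv2.minAreaRect(q[:,:2].astype(np.float32)*1000);print(lo,len(q),q.mean(0),r)
E
python3 b.py
```

```text
0.18 224 [0.515 0.28  0.19 ] [0.451 0.225 0.18 ] [0.66  0.409 0.198]
0.155 346 [0.535 0.276 0.162] [0.407 0.161 0.155] [0.66  0.409 0.175]
0.14 482 [0.521 0.262 0.152] [0.407 0.161 0.14 ] [0.66  0.408 0.16 ]
0.012 1160 [0.495 0.228 0.018] [0.401 0.171 0.012] [0.66  0.409 0.025]
0.005 309 [0.475 0.228 0.009] [0.34  0.094 0.005] [0.66  0.405 0.013]
board top [   0   61  158   27 3479] [77.548 74.042] [0.641 0.222 0.521]
board top [ 71 134   1   1   1] [ 71. 134.] [0.66  0.409 0.185]
board top [ 74 134   2   1   2] [ 74.5 134. ] [0.659 0.399 0.187]
board top [ 77 135   1   1   1] [ 77. 135.] [0.657 0.393 0.187]
board top [ 79 135   1   1   1] [ 79. 135.] [0.657 0.388 0.186]
board top [ 84 135   1   1   1] [ 84. 135.] [0.658 0.376 0.185]
board top [110 182  15  15  90] [116.7 188.7] [0.519 0.276 0.192]
board top [118 211  19   6  80] [126.763 213.9  ] [0.457 0.245 0.193]
br [ 77 139  25   5  71] [0.655 0.377 0.151]
br [107 181   9   7  36] [0.54  0.309 0.154]
br [126 185   1   1   1] [0.539 0.271 0.15 ]
br [132 185  37  28 194] [0.508 0.212 0.154]
br [119 187  13  14  67] [0.513 0.268 0.152]
br [133 196   1   1   1] [0.51  0.248 0.155]
br [134 199   1   1   1] [0.501 0.243 0.16 ]
br [129 201   1   1   1] [0.496 0.257 0.156]
br [134 201   1   2   2] [0.495 0.243 0.158]
br [131 202   1   1   1] [0.493 0.25  0.159]
br [137 213   1   1   1] [0.466 0.234 0.155]
br [137 215   6   5  13] [0.456 0.228 0.149]
br [125 218  10  19  79] [0.43  0.248 0.153]
0.15 76 [ 0.466 -0.182  0.163] ((466.4721374511719, -181.9236297607422), (39.48832321166992, 10.384934425354004), 73.46453094482422)
0.08 86 [ 0.465 -0.181  0.094] ((466.6451110839844, -181.58348083496094), (74.80912017822266, 10.37243366241455), 72.8017578125)
0.025 460 [ 0.461 -0.18   0.032] ((466.79229736328125, -182.7655487060547), (109.20130920410156, 56.58700942993164), 73.10356903076172)
```

View pics/crop.png

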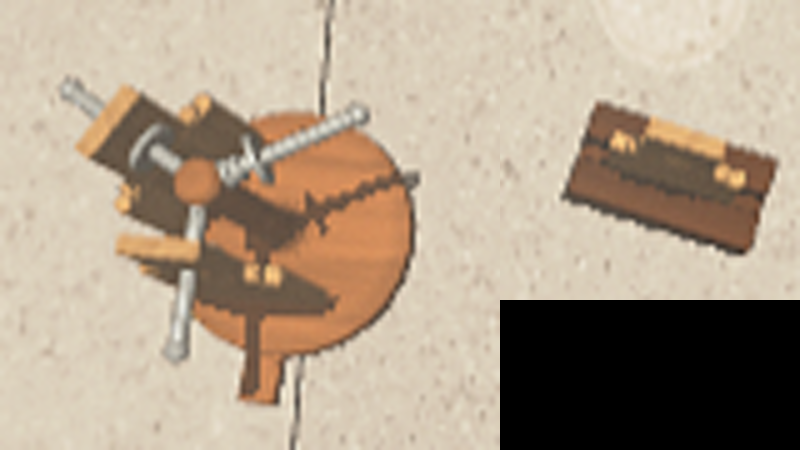

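The crop shows the small board in the dark stand at full-picture pixels (300,222); this is the right one. The empty branch goes from the hub (134,201) to its tip at (166,188), with its stop disc near (147,197). The tongue ends at (147,244). So the branch needs a turn of about 120° clockwise, seen from above. I'll get the exact geometry now.

```bash
cat > c.py <<'E'
from h import *
np.set_printoptions(precision=4,suppress=True)
p=np.load("top0.npy",allow_pickle=True).item();P=cloud(p)
hub=atz(p,132,199,.163);tip=atz(p,95+357/5,165+115/5,.15);tg=atz(p,95+260/5,165+402/5,.01)
print("hub",hub,"crophub",atz(p,95+197/5,165+180/5,.163),"tip",tip,"tongue",tg)
m=(np.hypot(P[...,0]-.5,P[...,1]-.24)<.12)&(P[...,2]>.016)&(P[...,2]<.024)
mm=m.astype(np.uint8);cs,_=cv2.findContours(mm,cv2.RETR_EXTERNAL,cv2.CHAIN_APPROX_NONE)
q=max(cs,key=cv2.contourArea)[:,0];Q=np.array([atz(p,u,v,.02) for u,v in q])[:,:2]
print(cv2.minEnclosingCircle((Q*1000).astype(np.float32)))
m=(np.hypot(P[...,0]-.5,P[...,1]-.24)<.13)&(P[...,0]<.43)&(P[...,2]>.006)&(P[...,2]<.014)
print(m.sum(),P[m].mean(0),P[m].min(0),P[m].max(0))
for d in(tip-hub,tg-hub): print(np.hypot(*d[:2]),np.degrees(np.arctan2(d[1],d[0])))
print(readout.get_state()["t"])
E
python3 c.py
```

```text
hub [0.5002 0.247  0.163 ] crophub [0.4952 0.2404 0.163 ] tip [0.5341 0.1664 0.15  ] tongue [0.397  0.2499 0.01  ]
((494.8786315917969, 238.53993225097656), 66.620849609375)
87 [0.4151 0.251  0.0101] [0.3862 0.2084 0.0062] [0.4299 0.2787 0.0137]
0.08738400516230625 -67.13242771993208
0.10325749996663815 178.3643173746834
1.2
```

>>> drive_tool:
  rows:
    - [1,-0.057,-0.02,-0.02,-6]
    - [1,-0.113,-0.041,-0.02,-12]
    - [1,-0.17,-0.061,-0.02,-18]
    - [1,-0.227,-0.081,-0.02,-24]
    - [1,-0.284,-0.102,-0.02,-30]
    - [1,-0.34,-0.122,-0.02,-36]
    - [1,-0.397,-0.142,-0.02,-42]
    - [1,-0.454,-0.162,-0.02,-48]

```text
t: 2.2
tool_pos: [0.5668, 0.1905, 0.2514]
orientation: [0.0, -0.229, 0.974, 0.0]
wrist_force: [0.9, 1.1, -0.1]
opening: 0.0001
gripper_force: 0.0
```

```bash
cat >> h.py <<'E'
AX=np.array([.497,.2426])
def rows(T,base,g=1):
    # base,T: (x,y,z,xang deg) commanded; tool down
    a=np.radians(base[3]);X=np.array([np.cos(a),np.sin(a)]);Y=np.array([np.sin(a),-np.cos(a)])
    o=[]
    for t in T:
        d=np.array(t[:2])-base[:2]
        o.append([g]+[round(float(v),4) for v in(d@X,d@Y,base[2]-t[2])]+[round(float(-((t[3]-base[3]+180)%360-180)),1)])
    return o
def pose(ph,r=.072,d=.0155,z=.138):
    p=np.radians(ph);q=AX+r*np.array([np.cos(p),np.sin(p)])+d*np.array([-np.sin(p),np.cos(p)])
    return (*q,z,ph-90)
def now():
    s=readout.get_state();q=s["orientation"];m=Ro.from_quat([q[1],q[2],q[3],q[0]]).as_matrix()
    return np.array([*s["tool_pos"],np.degrees(np.arctan2(m[1,0],m[0,0]))]),s
E
cat > d.py <<'E'
from h import *
b,s=now();print(b)
e=pose(-63.4,d=.035)
T=[(e[0],e[1],z,e[3]) for z in(.21,.17,.138,.138)]+[pose(-63.4,d=x) for x in(.03,.024,.018,.0155)]
print(rows(T,b))
b=pose(-63.4)
for k in range(3): 
    T=[pose(-63.4-5*(j+1+8*k)) for j in range(8)];print(rows(T,b),T[-1]);b=T[-1]
E
python3 d.py
```

```text
[   0.56680768    0.19047043    0.25143678 -153.56844802]
[[1, 0.0041, 0.0059, 0.0414, -0.2], [1, 0.0041, 0.0059, 0.0814, -0.2], [1, 0.0041, 0.0059, 0.1134, -0.2], [1, 0.0041, 0.0059, 0.1134, -0.2], [1, 0.0091, 0.0058, 0.1134, -0.2], [1, 0.0151, 0.0058, 0.1134, -0.2], [1, 0.0211, 0.0058, 0.1134, -0.2], [1, 0.0236, 0.0058, 0.1134, -0.2]]
[[1, 0.0063, -0.0011, 0.0, 5.0], [1, 0.0127, -0.0016, 0.0, 10.0], [1, 0.0192, -0.0016, 0.0, 15.0], [1, 0.0256, -0.001, 0.0, 20.0], [1, 0.0319, 0.0002, 0.0, 25.0], [1, 0.0381, 0.0019, 0.0, 30.0], [1, 0.0441, 0.0041, 0.0, 35.0], [1, 0.0499, 0.0069, 0.0, 40.0]] (np.float64(0.4953921770606663), np.float64(0.16896804426476403), 0.138, -193.4)
[[1, 0.0063, -0.0011, 0.0, 5.0], [1, 0.0127, -0.0016, 0.0, 10.0], [1, 0.0192, -0.0016, 0.0, 15.0], [1, 0.0256, -0.001, 0.0, 20.0], [1, 0.0319, 0.0002, 0.0, 25.0], [1, 0.0381, 0.0019, 0.0, 30.0], [1, 0.0441, 0.0041, 0.0, 35.0], [1, 0.0499, 0.0069, 0.0, 40.0]] (np.float64(0.4484386273482068), np.float64(0.18722813813701342), 0.138, -233.4)
[[1, 0.0063, -0.0011, 0.0, 5.0], [1, 0.0127, -0.0016, 0.0, 10.0], [1, 0.0192, -0.0016, 0.0, 15.0], [1, 0.0256, -0.001, 0.0, 20.0], [1, 0.0319, 0.0002, 0.0, 25.0], [1, 0.0381, 0.0019, 0.0, 30.0], [1, 0.0441, 0.0041, 0.0, 35.0], [1, 0.0499, 0.0069, 0.0, 40.0]] (np.float64(0.42420748359906146), np.float64(0.23139734156465092), 0.138, -273.4)
```

>>> drive_tool:
  rows:
    - [1,0.004,0.006,0.041,0]
    - [1,0.004,0.006,0.081,0]
    - [1,0.004,0.006,0.113,0]
    - [1,0.004,0.006,0.113,0]
    - [1,0.009,0.006,0.113,0]
    - [1,0.015,0.006,0.113,0]
    - [1,0.021,0.006,0.113,0]
    - [1,0.0235,0.006,0.113,0]

```text
t: 3.2
tool_pos: [0.5417, 0.187, 0.1391]
orientation: [0.001, -0.227, 0.974, 0.0]
wrist_force: [1.4, 0.6, 1.5]
opening: 0.0
gripper_force: 0.9
```

>>> drive_tool:
  rows:
    - [1,0.0063,-0.001,0,5]
    - [1,0.0127,-0.0016,0,10]
    - [1,0.0192,-0.0016,0,15]
    - [1,0.0256,-0.001,0,20]
    - [1,0.032,0,0,25]
    - [1,0.038,0.002,0,30]
    - [1,0.044,0.004,0,35]
    - [1,0.05,0.007,0,40]

```text
t: 4.2
tool_pos: [0.4941, 0.1711, 0.1388]
orientation: [0.001, 0.121, 0.993, 0.0]
wrist_force: [1.4, -0.3, 1.7]
opening: 0.0
gripper_force: 0.9
```

>>> drive_tool:
  rows:
    - [1,0.0063,-0.001,0,5]
    - [1,0.0127,-0.0016,0,10]
    - [1,0.0192,-0.0016,0,15]
    - [1,0.0256,-0.001,0,20]
    - [1,0.032,0,0,25]
    - [1,0.038,0.002,0,30]
    - [1,0.044,0.004,0,35]
    - [1,0.05,0.007,0,40]

```text
t: 5.2
tool_pos: [0.4471, 0.1898, 0.1388]
orientation: [0.001, 0.454, 0.891, 0.0]
wrist_force: [2.3, -0.5, 0.4]
opening: -0.0004
gripper_force: 0.9
```

```bash
cat > e.py <<'E'
from h import *
import sys
np.set_printoptions(precision=4,suppress=True)
b,s=now();p=vision.snapshot("top");w=vision.snapshot("wrist")
print(b);P=cloud(w,s);np.save("w.npy",(w,s),allow_pickle=True)
c=cv2.resize(p["color"][165:255,95:195,::-1],(400,360),interpolation=cv2.INTER_CUBIC)
d=cv2.resize(w["color"][:,:,::-1],(480,360));cv2.imwrite("pics/"+sys.argv[1]+".png",np.hstack([c,d])[:,:800])
for pp,st in((p,None),(w,s)):
  for l in["hub_top","branch_tip","tongue"]:
    for x in spotter.spot_point(l,pp)[:3]: print(l,x["position"],round(x["confidence"],2),atz(pp,*x["position"],{"hub_top":.163,"branch_tip":.15,"tongue":.01}[l],st))
E
python3 e.py push1
```

```text
[  0.4471   0.1898   0.1388 126.0587]
hub_top [135.1, 198.4] 0.74 [0.5019 0.2393 0.163 ]
tongue [146.4, 246.0] 0.94 [0.3952 0.2515 0.01  ]
hub_top [455.6, 259.1] 0.9 [0.4971 0.2435 0.163 ]
branch_tip [242.1, 246.0] 0.65 [0.4231 0.1899 0.15  ]
tongue [279.7, 105.7] 0.76 [0.398  0.2526 0.01  ]
tongue [359.0, 181.2] 0.47 [0.4932 0.2424 0.01  ]
```

View pics/push1.png

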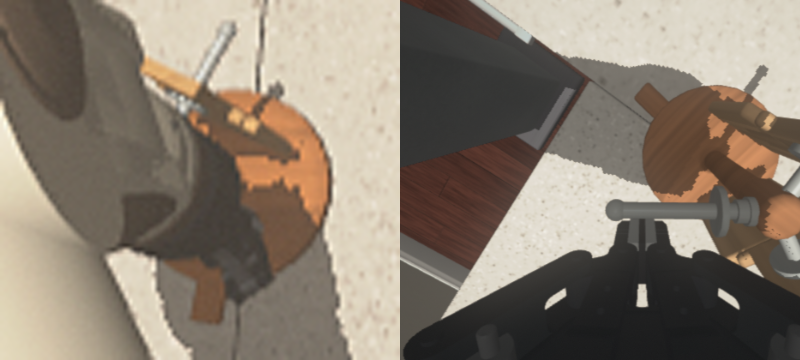

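The wrist view shows the branch resting on the shut fingers: tip at about (242,246), tongue at (280,106). The turn is working, so I'll finish the last 40° and back off.

>>> drive_tool:
  rows:
    - [1,0.0063,-0.001,0,5]
    - [1,0.0127,-0.0016,0,10]
    - [1,0.0192,-0.0016,0,15]
    - [1,0.0256,-0.001,0,20]
    - [1,0.032,0,0,25]
    - [1,0.038,0.002,0,30]
    - [1,0.044,0.004,0,35]
    - [1,0.05,0.007,0,40.5]

```text
t: 6.6
tool_pos: [0.423, 0.2341, 0.1382]
orientation: [0.0, 0.734, 0.679, -0.0]
wrist_force: [-0.4, -1.4, 1.2]
opening: -0.0001
gripper_force: 0.9
```

>>> drive_tool:
  rows:
    - [1,0,0,0,0]
    - [1,-0.005,0,0,0]
    - [1,-0.01,0,0,0]
    - [1,-0.025,0,0,0]
    - [1,-0.05,0,-0.03,0]
    - [1,-0.07,0,-0.08,0]
    - [1,-0.07,0,-0.12,0]
    - [1,-0.07,0,-0.12,0]

```text
t: 7.6
tool_pos: [0.4186, 0.1638, 0.2616]
orientation: [0.001, 0.733, 0.68, 0.002]
wrist_force: [-0.1, 0.9, -0.2]
opening: 0.0001
gripper_force: 0.0
```

```bash
python3 e.py push2
```

```text
[ 0.4186  0.1638  0.2616 85.7007]
hub_top [131.4, 200.2] 0.81 [0.497  0.2482 0.163 ]
tongue [145.1, 244.4] 0.65 [0.3997 0.2556 0.01  ]
hub_top [381.5, 98.8] 0.86 [0.4989 0.2416 0.163 ]
branch_tip [258.4, 98.9] 0.61 [0.4072 0.249  0.15  ]
tongue [258.0, 99.7] 0.76 [0.3977 0.2561 0.01  ]
```

View pics/push2.png

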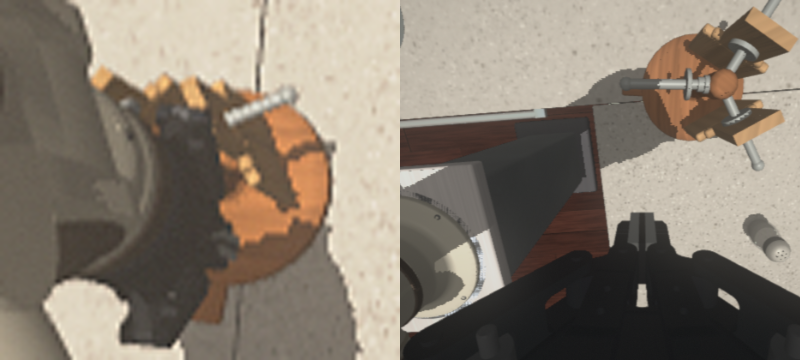

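The branch now lies over the tongue (wrist view: tip at (258,99), hub at (381,99)). Next is the board.

>>> drive_tool:
  rows:
    - [0,-0.045,0.01,0,2]
    - [0,-0.095,0.02,0,4]
    - [0,-0.15,0.03,0,6]
    - [0,-0.2,0.043,0,8]
    - [0,-0.25,0.055,0,10]
    - [0,-0.3,0.065,0,12.4]
    - [0,-0.341,0.073,0.02,12.4]
    - [0,-0.341,0.073,0.03,12.4]

```text
t: 9.0
tool_pos: [0.4649, -0.183, 0.2263]
orientation: [-0.001, 0.803, 0.596, -0.001]
wrist_force: [-0.7, 0.7, -0.0]
opening: 0.0426
gripper_force: 0.0
```

```bash
cat > g.py <<'E'
from h import *
np.set_printoptions(precision=4,suppress=True)
b,s=now();w=vision.snapshot("wrist");print(b,s["opening"]);save(w,"wb");P=cloud(w,s)
m=(abs(P[...,0]-.466)<.04)&(abs(P[...,1]+.182)<.05)
for lo,hi in((.155,.17),(.09,.1),(.027,.037)):
    q=P[m&(P[...,2]>lo)&(P[...,2]<hi)]
    if len(q)>5: print(lo,len(q),q.mean(0),np.median(q[:,2]),cv2.minAreaRect((q[:,:2]*1000).astype(np.float32)))
E
python3 g.py
```

```text
[ 0.4649 -0.183   0.2263 73.1616] 0.04261486400121317
0.155 785 [ 0.466  -0.1817  0.1619] 0.16196046441483633 ((465.76904296875, -183.11038208007812), (40.22498321533203, 9.887361526489258), 72.97957611083984)
0.09 193 [ 0.4737 -0.157   0.0943] 0.09546582059738157 ((474.1073303222656, -155.83470153808594), (17.929122924804688, 8.993122100830078), 73.44120025634766)
0.027 3297 [ 0.4674 -0.1789  0.0308] 0.03085675175600283 ((466.106201171875, -182.7496337890625), (108.22252655029297, 56.009647369384766), 73.33256530761719)
```

View pics/wb.png

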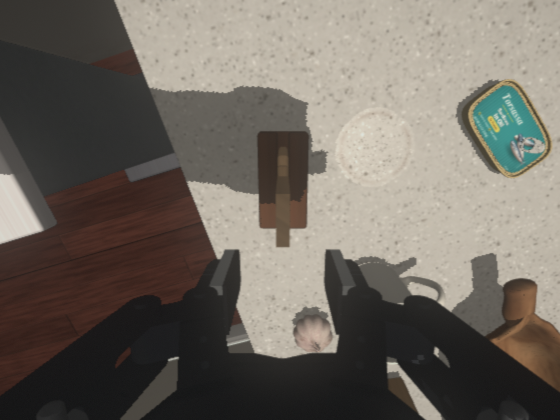

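The wrist view shows the board's top edge at about (283,240), aligned between the fingers, with the stand at (283,180). I'll descend and grip.

>>> drive_tool:
  rows:
    - [0,0,0.001,0.03,0]
    - [0,0,0.001,0.06,0]
    - [0,0,0.001,0.08,0]
    - [0,0,0.001,0.092,0]
    - [0,0,0.001,0.092,0]
    - [1,0,0.001,0.092,0]
    - [1,0,0.001,0.092,0]
    - [1,0,0.001,0.092,0]

```text
t: 10.05
tool_pos: [0.4667, -0.1814, 0.1374]
orientation: [0.001, 0.802, 0.597, 0.001]
wrist_force: [-0.3, 1.4, 6.9]
opening: 0.0085
gripper_force: 59.6
```

>>> drive_tool:
  rows:
    - [1,0,0.001,0,0]
    - [1,0,0.001,0,0]
    - [1,0,0.001,-0.01,0]
    - [1,0,0.001,-0.025,0]
    - [1,0,0.001,-0.045,0]
    - [1,0,0.001,-0.07,0]
    - [1,0,0.001,-0.1,0]
    - [1,0,0.001,-0.1,0]

```text
t: 11.05
tool_pos: [0.4681, -0.1819, 0.2391]
orientation: [0.002, 0.802, 0.597, 0.001]
wrist_force: [-0.6, 0.5, -1.3]
opening: 0.009
gripper_force: 58.6
```

```bash
cat > k.py <<'E'
from h import *
b,s=now();print(b)
e=np.array([.365,.2535,.239,85.6]);b0=b.copy()
for r in rows([b0+(e-b0)*k/8 for k in range(1,9)],b): print(r)
E
python3 k.py
```

```text
[ 0.46812224 -0.18188199  0.23909038 73.33693351]
[1, 0.0484, -0.028, 0.0, -1.5]
[1, 0.0969, -0.0559, 0.0, -3.1]
[1, 0.1453, -0.0839, 0.0, -4.6]
[1, 0.1938, -0.1118, 0.0, -6.1]
[1, 0.2422, -0.1398, 0.0001, -7.7]
[1, 0.2906, -0.1677, 0.0001, -9.2]
[1, 0.3391, -0.1957, 0.0001, -10.7]
[1, 0.3875, -0.2236, 0.0001, -12.3]
```

>>> drive_tool:
  rows:
    - [1,0.03,-0.018,0,-1]
    - [1,0.075,-0.043,0,-3]
    - [1,0.12,-0.07,0,-4.6]
    - [1,0.17,-0.1,0,-6]
    - [1,0.225,-0.13,0,-8]
    - [1,0.28,-0.16,0,-9]
    - [1,0.34,-0.196,0,-11]
    - [1,0.3875,-0.2235,0,-12.3]

```text
t: 12.05
tool_pos: [0.3632, 0.2555, 0.2356]
orientation: [0.0, 0.733, 0.68, -0.0]
wrist_force: [1.6, -0.1, -1.9]
opening: 0.0093
gripper_force: 58.8
```

>>> drive_tool:
  rows:
    - [1,0,0,0,0]
    - [1,0,0,0.01,0]
    - [1,0,0,0.02,0]
    - [1,0,0,0.035,0]
    - [1,0,0,0.05,0]
    - [1,0,0,0.06,0]
    - [1,0,0,0.0655,0]
    - [1,0,0,0.0655,0]

```text
t: 13.05
tool_pos: [0.3641, 0.2536, 0.1706]
orientation: [-0.0, 0.734, 0.68, -0.0]
wrist_force: [0.1, -0.5, -1.0]
opening: 0.0091
gripper_force: 58.8
```

```bash
cat > m.py <<'E'
from h import *
import sys
np.set_printoptions(precision=4,suppress=True)
b,s=now();out=[]
print(b,s["wrist_force"])
for n in("side","wrist","top"):
    p=vision.snapshot(n);st=s if n=="wrist" else None
    print(n)
    for l,z in(("hub_top",.163),("branch_tip",.15),("eye",.15),("handle_top",.198)):
        for x in spotter.spot_point(l,p)[:3]: print(l,np.round(x["position"],1),round(x["confidence"],2),atz(p,*x["position"],z,st),dep(p,*np.clip(x["position"],0,[559,419]),st))
    c=p["color"][:,:,::-1]
    if n=="side": c=c[150:290,90:290]
    if n=="top": c=c[165:265,95:195]
    out.append(cv2.resize(c,(400,300)))
cv2.imwrite("pics/"+sys.argv[1]+".png",np.vstack([np.hstack(out[:2]),np.hstack([out[2],out[2]*0])]))
E
python3 m.py pre
```

```text
[ 0.3641  0.2536  0.1706 85.6382] [ 0.1102 -0.5175 -1.0131]
side
hub_top [147.6 197.1] 0.73 [0.5015 0.2445 0.163 ] [0.5018 0.2446 0.1628]
eye [408. 192.] 0.88 [ 0.4952 -0.524   0.15  ] [ 0.4668 -0.5134  0.1726]
handle_top [410.7 169.7] 0.55 [ 0.5413 -0.5362  0.198 ] [ 0.5025 -0.5219  0.2262]
wrist
hub_top [530.1 252.1] 0.73 [0.4956 0.2457 0.163 ] [0.4965 0.2451 0.162 ]
hub_top [511.2 244.2] 0.52 [0.485 0.251 0.163] [0.4879 0.2492 0.1593]
branch_tip [353.8 243.4] 0.97 [0.4052 0.2519 0.15  ] [0.4053 0.2517 0.1497]
handle_top [280.6 291.2] 0.76 [0.3636 0.2539 0.198 ] [0.3635 0.2529 0.1965]
top
hub_top [131.2 198.2] 0.84 [0.5022 0.2492 0.163 ] [0.5027 0.2501 0.1606]
hub_top [369.3 233.9] 0.54 [ 0.4282 -0.3511  0.163 ] [ 0.4442 -0.3804  0.0375]
branch_tip [127.4 236.6] 0.68 [0.4062 0.2543 0.15  ] [ 0.4217  0.3123 -0.0006]
eye [127.8 253.9] 0.69 [0.363  0.2491 0.15  ] [0.3603 0.2323 0.1942]
eye [435.3 209.1] 0.62 [ 0.4984 -0.524   0.15  ] [ 0.4941 -0.5153  0.1716]
handle_top [448.2 205.7] 0.69 [ 0.4982 -0.5364  0.198 ] [ 0.4927 -0.5248  0.2246]
handle_top [120.1 254.3] 0.54 [0.3587 0.249  0.198 ] [0.3582 0.2459 0.2059]
handle_top [233.8 175.3] 0.48 [ 0.5597 -0.0109  0.198 ] [0.5921 0.0036 0.0791]
```

View pics/pre.png

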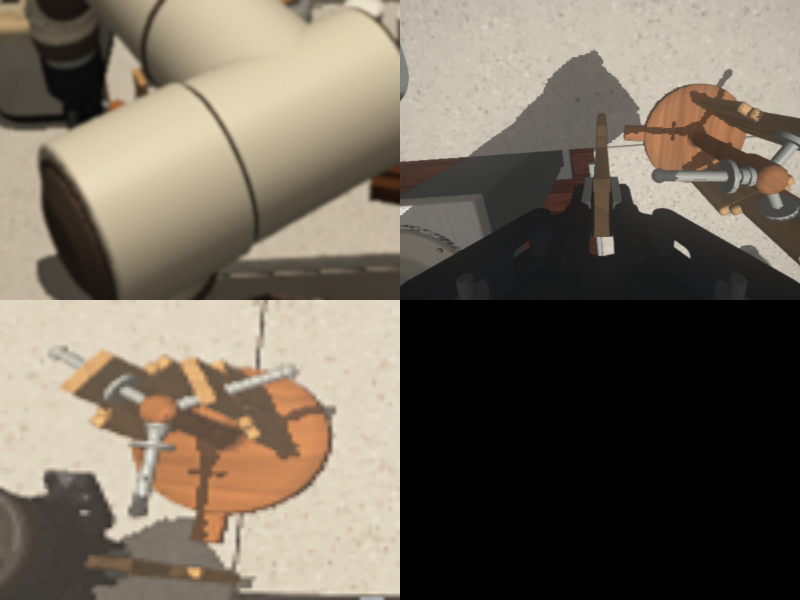

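The wrist view shows the branch tip at (354,243) pointing at the board; handle top at (281,291), blade edge above it at (281,165). I'll measure the board and branch together in the tool frame.

```bash
cat > n.py <<'E'
from h import *
np.set_printoptions(precision=4,suppress=True)
b,s=now();w=vision.snapshot("wrist");P=cloud(w,s)
a=np.radians(b[3]);X=np.array([np.cos(a),np.sin(a)]);Y=np.array([np.sin(a),-np.cos(a)])
d=P[...,:2]-b[:2];tx=d@X;ty=d@Y;dz=P[...,2]-b[2]
m=(abs(ty)<.009)&(abs(tx)<.06)&(dz>-.14)&(dz<.045)
for lo in np.arange(-.14,.04,.01):
    q=m&(dz>=lo)&(dz<lo+.01)
    if q.sum()>3: print("dz %.3f n%d tx %.4f..%.4f ty %.4f..%.4f med %.4f"%(lo,q.sum(),tx[q].min(),tx[q].max(),ty[q].min(),ty[q].max(),np.median(ty[q])))
r=(P[...,2]>.14)&(P[...,2]<.16)&(abs(tx)<.03)&(ty>.025)&(ty<.13)
for lo in np.arange(.03,.12,.01):
    q=r&(ty>=lo)&(ty<lo+.01)
    if q.sum()>3: print("ty %.3f n%d tx %.4f..%.4f zmax %.4f"%(lo,q.sum(),tx[q].min(),tx[q].max(),np.percentile(P[...,2][q],98)))
print("ball min ty",ty[r].min())
E
python3 n.py
```

```text
dz -0.130 n13 tx 0.0333..0.0364 ty -0.0042..0.0052 med 0.0001
dz -0.120 n20 tx 0.0337..0.0364 ty -0.0040..0.0051 med 0.0005
dz -0.110 n21 tx 0.0339..0.0362 ty -0.0039..0.0049 med 0.0009
dz -0.100 n25 tx 0.0333..0.0363 ty -0.0047..0.0048 med 0.0001
dz -0.090 n26 tx 0.0333..0.0365 ty -0.0044..0.0052 med 0.0001
dz -0.080 n30 tx 0.0335..0.0362 ty -0.0042..0.0051 med 0.0008
dz -0.070 n37 tx 0.0332..0.0362 ty -0.0046..0.0048 med 0.0001
dz -0.060 n42 tx 0.0333..0.0362 ty -0.0045..0.0052 med 0.0004
dz -0.050 n453 tx 0.0176..0.0358 ty -0.0044..0.0052 med 0.0001
dz -0.040 n115 tx 0.0174..0.0257 ty -0.0047..0.0049 med 0.0001
dz -0.030 n97 tx 0.0173..0.0183 ty -0.0046..0.0053 med 0.0006
dz -0.020 n113 tx 0.0172..0.0183 ty -0.0047..0.0050 med -0.0005
dz -0.010 n133 tx 0.0171..0.0184 ty -0.0046..0.0052 med 0.0005
dz 0.000 n237 tx 0.0088..0.0187 ty -0.0088..0.0090 med 0.0000
dz 0.010 n363 tx 0.0088..0.0183 ty -0.0090..0.0089 med 0.0000
dz 0.020 n2130 tx -0.0234..0.0185 ty -0.0090..0.0090 med 0.0001
dz 0.030 n768 tx -0.0126..0.0104 ty -0.0090..0.0090 med -0.0042
ty 0.040 n312 tx -0.0050..0.0057 zmax 0.1555
ty 0.050 n276 tx -0.0041..0.0049 zmax 0.1543
ty 0.060 n281 tx -0.0042..0.0045 zmax 0.1546
ty 0.070 n280 tx -0.0042..0.0045 zmax 0.1542
ty 0.080 n284 tx -0.0042..0.0043 zmax 0.1544
ty 0.090 n468 tx -0.0130..0.0130 zmax 0.1591
ty 0.100 n589 tx -0.0140..0.0135 zmax 0.1599
ty 0.110 n555 tx -0.0087..0.0075 zmax 0.1576
ball min ty 0.040679318043254156
```

>>> drive_tool:
  rows:
    - [1,0.0018,0,-0.0012,0]
    - [1,0.0018,0.015,-0.0012,0]
    - [1,0.0018,0.028,-0.0012,0]
    - [1,0.0018,0.034,-0.0012,0]
    - [1,0.0018,0.04,-0.0012,0]
    - [1,0.0018,0.047,-0.0012,0]
    - [1,0.0018,0.054,-0.0012,0]
    - [1,0.0018,0.06,-0.0012,0]

```text
t: 14.85
tool_pos: [0.4246, 0.2509, 0.172]
orientation: [0.0, 0.734, 0.68, 0.0]
wrist_force: [-0.8, -0.0, -1.3]
opening: 0.0087
gripper_force: 58.8
```

```bash
cat >> n.py <<'E'
print(s["wrist_force"],b)
q=(P[...,2]>.143)&(P[...,2]<.166)&(abs(tx)>.008)&(abs(tx)<.0145)&(ty>.012)&(ty<.1)
h,e=np.histogram(ty[q],bins=np.arange(.012,.1,.002));print([(round(float(x),3),int(k)) for x,k in zip(e,h) if k])
E
python3 n.py|tail -15
```

```text
dz 0.000 n243 tx 0.0087..0.0183 ty -0.0089..0.0089 med 0.0000
dz 0.010 n355 tx 0.0086..0.0183 ty -0.0089..0.0090 med 0.0000
dz 0.020 n2143 tx -0.0228..0.0183 ty -0.0090..0.0090 med 0.0004
dz 0.030 n770 tx -0.0133..0.0107 ty -0.0090..0.0090 med -0.0042
ty 0.030 n492 tx -0.0156..0.0106 zmax 0.1595
ty 0.040 n247 tx -0.0147..0.0116 zmax 0.1599
ty 0.050 n508 tx -0.0102..0.0055 zmax 0.1575
ty 0.060 n636 tx -0.0141..0.0107 zmax 0.1599
ty 0.070 n508 tx -0.0248..0.0300 zmax 0.1599
ty 0.080 n816 tx -0.0300..0.0300 zmax 0.1596
ty 0.090 n408 tx -0.0291..0.0228 zmax 0.1598
ty 0.100 n275 tx -0.0273..0.0210 zmax 0.1598
ball min ty 0.02506092199168808
[-0.7836 -0.0308 -1.2779] [ 0.4246  0.2509  0.172  85.6387]
[(0.038, 88), (0.04, 72), (0.042, 45), (0.05, 4), (0.054, 1), (0.056, 7), (0.058, 4), (0.06, 5), (0.062, 16), (0.064, 51), (0.066, 75), (0.068, 88), (0.07, 88), (0.072, 69), (0.074, 76), (0.076, 87), (0.078, 55), (0.08, 48), (0.082, 20), (0.084, 9), (0.086, 1)]
```

Threaded without force, and the stop is about 33 mm further in. I'll approach it and then feel for it slowly.

>>> drive_tool:
  rows:
    - [1,0,0.008,0,0]
    - [1,0,0.016,0,0]
    - [1,0,0.022,0,0]
    - [1,0,0.026,0,0]
    - [1,0,0.028,0,0]
    - [1,0,0.029,0,0]
    - [1,0,0.03,0,0]
    - [1,0,0.03,0,0]

```text
t: 15.9
tool_pos: [0.454, 0.2486, 0.172]
orientation: [-0.0, 0.733, 0.68, 0.0]
wrist_force: [-0.3, -0.1, -2.5]
opening: 0.0087
gripper_force: 58.8
```

>>> drive_tool:
  rows:
    - [1,0,0.0005,0,0]
    - [1,0,0.001,0,0]
    - [1,0,0.0015,0,0]
    - [1,0,0.002,0,0]
    - [1,0,0.0025,0,0]
    - [1,0,0.003,0,0]
    - [1,0,0.003,0,0]
    - [1,0,0.003,0,0]

```text
t: 16.9
tool_pos: [0.4571, 0.2484, 0.172]
orientation: [-0.0, 0.734, 0.68, -0.0]
wrist_force: [-0.6, -0.7, -1.5]
opening: 0.0091
gripper_force: 58.8
```

>>> drive_tool:
  rows:
    - [1,0,0.0005,0,0]
    - [1,0,0.001,0,0]
    - [1,0,0.0015,0,0]
    - [1,0,0.002,0,0]
    - [1,0,0.0025,0,0]
    - [1,0,0.0025,0,0]
    - [1,0,0.0025,0,0]
    - [1,0,0.0025,0,0]

```text
t: 17.9
tool_pos: [0.4595, 0.2482, 0.172]
orientation: [-0.0, 0.733, 0.68, -0.0]
wrist_force: [-1.2, -0.3, -0.8]
opening: 0.0088
gripper_force: 58.8
```

>>> drive_tool:
  rows:
    - [1,0,0.0005,0,0]
    - [1,0,0.001,0,0]
    - [1,0,0.0015,0,0]
    - [1,0,0.0015,0,0]
    - [1,0,0.0015,0,0]
    - [1,0,0.0015,0,0]
    - [1,0,0.0015,0,0]
    - [1,0,0.0015,0,0]

```text
t: 18.9
tool_pos: [0.461, 0.2481, 0.172]
orientation: [-0.0, 0.733, 0.68, -0.0]
wrist_force: [-3.8, -1.2, -0.0]
opening: 0.0089
gripper_force: 59.0
```

>>> drive_tool:
  rows:
    - [1,0,0.0005,0,0]
    - [1,0,0.001,0,0]
    - [1,0,0.0015,0,0]
    - [1,0,0.002,0,0]
    - [1,0,0.002,0,0]
    - [1,0,0.002,0,0]
    - [1,0,0.002,0,0]
    - [1,0,0.002,0,0]

```text
t: 19.9
tool_pos: [0.4626, 0.2479, 0.172]
orientation: [-0.0, 0.733, 0.68, -0.0]
wrist_force: [-7.3, -0.6, 1.3]
opening: 0.0089
gripper_force: 59.2
```

>>> drive_tool:
  rows:
    - [1,0,0.0005,0,0]
    - [1,0,0.001,0,0]
    - [1,0,0.001,0,0]
    - [1,0,0.001,0,0]
    - [1,0,0.001,0,0]
    - [1,0,0.001,0,0]
    - [1,0,0.001,0,0]
    - [1,0,0.001,0,0]

```text
t: 20.9
tool_pos: [0.4633, 0.2479, 0.172]
orientation: [-0.001, 0.733, 0.68, -0.001]
wrist_force: [-7.5, -0.0, 1.6]
opening: 0.009
gripper_force: 59.3
```

>>> drive_tool:
  rows:
    - [1,0,-0.001,0,0]
    - [1,0,-0.003,0,0]
    - [1,0,-0.005,0,0]
    - [1,0,-0.007,0,0]
    - [1,0,-0.007,0.001,0]
    - [1,0,-0.007,0.002,0]
    - [1,0,-0.007,0.003,0]
    - [1,0,-0.007,0.003,0]

```text
t: 21.9
tool_pos: [0.4571, 0.2484, 0.1688]
orientation: [-0.0, 0.734, 0.68, -0.0]
wrist_force: [0.2, 0.5, -2.1]
opening: 0.0087
gripper_force: 58.9
```

>>> drive_tool:
  rows:
    - [1,0,0,0.001,0]
    - [0.7,0,0,0.001,0]
    - [0.6,0,0,0.001,0]
    - [0.5,0,0,0.001,0]
    - [0.5,0,0,0.001,0]
    - [0.5,0,0,0.001,0]
    - [0.5,0,0,0.001,0]
    - [0.5,0,0,0.001,0]

```text
t: 22.9
tool_pos: [0.4571, 0.2484, 0.168]
orientation: [0.0, 0.734, 0.68, -0.0]
wrist_force: [0.4, -0.6, -0.2]
opening: 0.0214
gripper_force: 0.0
```

>>> drive_tool:
  rows:
    - [0.5,0,0,-0.01,0]
    - [0.5,0,0,-0.02,0]
    - [0.5,0,0,-0.035,0]
    - [0.5,0,0,-0.06,0]
    - [0.5,0,0,-0.09,0]
    - [0.5,-0.03,-0.03,-0.12,0]
    - [0.5,-0.06,-0.05,-0.12,0]
    - [0.5,-0.08,-0.06,-0.12,0]

```text
t: 23.9
tool_pos: [0.3904, 0.1724, 0.2898]
orientation: [0.0, 0.733, 0.68, 0.001]
wrist_force: [-0.2, -0.2, -0.4]
opening: 0.0212
gripper_force: 0.0
```

```bash
python3 m.py end; python3 - <<'E'
from h import *
b,s=now();w=vision.snapshot("wrist");P=cloud(w,s);d=P[...,:2]-np.array([.4985,.242]);u=np.array([-.997,.0767]);v=np.array([.0767,.997])
m=(abs(d@u-.047)<.03)&(abs(d@v)<.03)&(P[...,2]>.18)&(P[...,2]<.21);q=P[m];print(len(q),q.mean(0),np.median(q[:,2]),(d@u)[m].mean(),(d@v)[m].mean(),cv2.minAreaRect((q[:,:2]*1000).astype(np.float32)))
E
```

```text
[ 0.3904  0.1724  0.2898 85.6438] [-0.2342 -0.1909 -0.363 ]
side
hub_top [148.4 196.7] 0.5 [0.5033 0.2425 0.163 ] [-0.1123  0.0821  0.6421]
eye [407.3 190.9] 0.94 [ 0.5006 -0.5232  0.15  ] [ 0.4698 -0.5118  0.1744]
eye [147.9 195.1] 0.24 [0.5278 0.2493 0.15  ] [-0.1078  0.0836  0.6416]
handle_top [412.5 173.1] 0.77 [ 0.5238 -0.5372  0.198 ] [ 0.4841 -0.5223  0.2273]
handle_top [346.  220.5] 0.38 [ 0.3235 -0.3078  0.198 ] [ 0.5002 -0.3477  0.0426]
wrist
hub_top [401.  108.3] 0.81 [0.4955 0.2421 0.163 ] [0.4953 0.2421 0.1634]
branch_tip [291.6 112.3] 0.86 [0.4048 0.2459 0.15  ] [0.4047 0.2459 0.1532]
eye [349.1 110.5] 0.67 [0.4551 0.2436 0.15  ] [0.4513 0.2436 0.1678]
top
hub_top [131.7 198. ] 0.94 [0.5027 0.248  0.163 ] [0.503  0.2486 0.1614]
branch_tip [370.6 233.6] 0.35 [ 0.4307 -0.3575  0.15  ] [ 0.4448 -0.3834  0.04  ]
eye [437.5 212.3] 0.73 [ 0.4902 -0.5293  0.15  ] [ 0.482  -0.5115  0.1932]
eye [132.  216.8] 0.48 [0.4568 0.2476 0.15  ] [0.4138 0.1426 0.4274]
handle_top [445.4 208.2] 0.75 [ 0.4918 -0.5293  0.198 ] [ 0.4859 -0.5164  0.2278]
1001 [0.45636679 0.24701927 0.19112069] 0.19223968982694117 0.042391786931507094 0.0017725906895603217 ((457.2392578125, 246.57200622558594), (39.98768997192383, 10.813740730285645), 85.9340591430664)
```

View pics/end.png

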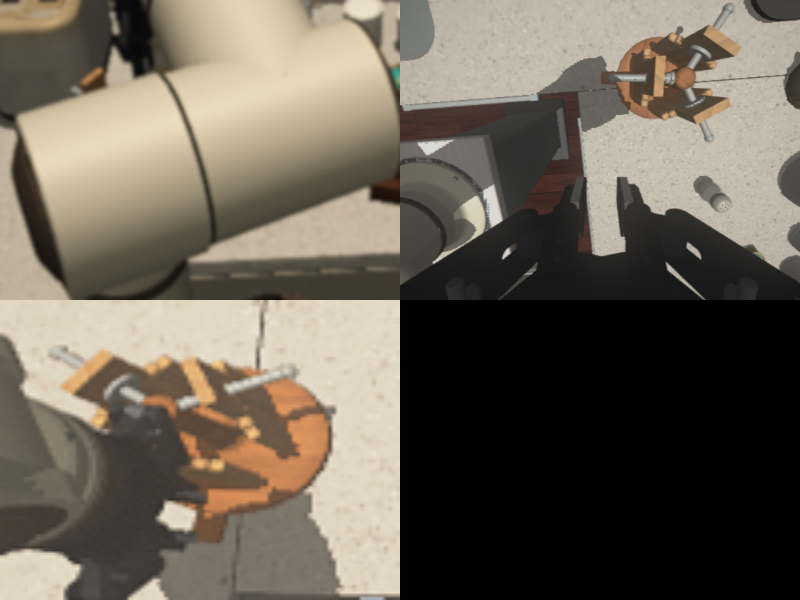

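The board hangs on the branch over the tongue, its handle top at wrist-view pixels (349,110), and it has been let go. The gripper is clear of everything. I'll hold still for a moment and then hand it in.

>>> drive_tool:
  rows:
    - [0.5,0,0,0,0]
    - [0.5,0,0,0,0]
    - [0.5,0,0,0,0]
    - [0.5,0,0,0,0]
    - [0.5,0,0,0,0]
    - [0.5,0,0,0,0]
    - [0.5,0,0,0,0]
    - [0.5,0,0,0,0]

```text
t: 25.7
tool_pos: [0.3912, 0.1732, 0.288]
orientation: [-0.0, 0.733, 0.68, -0.0]
wrist_force: [-0.2, -0.0, -0.3]
opening: 0.0213
gripper_force: 0.0
```

```bash
python3 -c "
from bench import arm
print(arm.job_done())"
```

```text
the job is handed in; nothing more can be done
None
```

The job is handed in at about 26 s, with no verdict returned: the small board hangs on the branch over the tongue, let go and upright, after being pressed to about 7.5 N against the stop; the arm never came near the shaker, mug or garlic.

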